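Close up a test set for carrying

ROBOT

A 6-joint arm with a two-finger parallel gripper is mounted at the origin on the work surface. World frame = base frame: x ahead of the robot, y to its left, z up, the work surface at z = 0. Lengths are in mm, angles in rad, forces in N, time in s.
With the tool pointing down it reaches from about 275 to 750 mm from the base axis. Payload 10.2 kg.
Tool frame: the origin (TCP) lies at the very end of the fingers, on their centre line; the grasp point (between the pads) lies 19 mm behind it; x points along the fingers, y is the direction in which the jaws open and shut, and the axes are right-handed (so a half turn about x gives the same grasp; the last joint's range is limited). The gripper opens to 85 mm and grips with 20 to 120 N. Pads are 22 mm wide; open, the fingers measure 114 mm over their backs; the gripper's body (76 mm by 85 mm) begins 54 mm behind the grasp point. The pads swing forward as they close: fully open they stand 13 mm farther back than shut.
Start: joints at [0.891, 0.313, 1.498, -0, 1.331, -0.223], TCP at [231.579, 471.171, 231.294] pointing down, gripper open.
Joint ranges: [-2.94, 2.94], [-0.97, 2.17], [0.19, 2.56], [-1.23, 4.37], [0.02, 3.11], [-2.88, 2.88]. Speed limits (rad/s): [2.39, 2.39, 3.01, 3.14, 3.14, 3.14].

INTERFACE

Orientations are given as a unit quaternion [w, x, y, z].
In Python, from rig import ctrl, viewer, finish_job gives the robot as it stands.
- The arm moves only by the tool carry_out, never from a script. Its argument "targets" is a list of rows, each an object of numbers: "x", "y", "z": the shift along the world's x, y, z in m; "ax", "ay", "az": the turn, a rotation vector about the world's x, y, z in rad; "hand": the opening, from -1 (shut) to 1 (fully open). A call has 1 to 5 rows; each row is the pose to reach, as a shift and turn from the pose commanded when the call began; what a row does not reach only later rows make up. A row lasts 1/8 s, in which the tool goes at most 62.5 mm and 10.7 degrees, less where a joint would pass 70% of its speed; a pose out of reach is approached as far as the arm can. A call with a gripper value outside its range is refused whole. The fingers move at their own pace and stop on an object; "grip_force" is the grip in N (left out, the last holds). Time passes only in rows, so rows that repeat a pose let the fingers close. It gives the time, the measured TCP pose, the force and the opening at its end, in the units of the state.
- ctrl.sense(): the state, without advancing time (a new reading comes with each control period).
- viewer.capture(name): name is "side" or "top" or "wrist"; returns the picture (400x640x3 uint8, blue, green, red); there is no depth.
- viewer.camera_info(name): a dict with "fx", "fy", "cx", "cy" (pixels), "k1" (the pictures are not rectified: a ray, as slopes to the right and down, at radius r is drawn at 1 + k1 r^2 times it, then the intrinsics apply), "R" (3x3) and "t" (3): a world point X has camera coordinates R X + t. Camera axes: x right, y down, z forward; pixel columns grow to the right and rows downward; lengths in mm; the calibration is good to about 2 mm. A picture is of the moment at which its call begins: read the wrist's pose just before it. camera_info takes no time and is no camera call; for the wrist camera it gives the pose at the moment of the call.
- finish_job(): hands the job in, once; it reports no verdict.
The state is a dict: "time_s": time; "joints": joint angles; "dq": joint speeds; "tau": joint torques, N m; "eef_pos": TCP position; "ee_rot": TCP orientation; "force": force on the tool from outside, world axes, zero at the start; "wrist_torque": the same for the moment, N m; "grip_width": opening from 0.0 (shut) to 1.0 (fully open).
Only numpy, scipy, OpenCV 4.12 (cv2) and the standard library are available. Lean on these libraries where they do the work, as an engineer would, in place of code of your own. Each camera call takes 0.05 s, during which the arm holds its last target. There are 200 camera calls.

TASK

Close up the open grey test-set case so that it can be carried off: press its lid fully shut past its catch, and only then swing the bail handle from behind the case, over the top and down in front until it clicks fully home in its end detent. The case is light and only stands on the bench, so press no harder than the catches need: do not shove it along, tip it or lean on it with your weight. Leave the screwdriver, pliers, tape and breaker that lie around it where they are.

Things in the scene. Friction and masses are not known exactly. Their poses are not given: they have to be found in the camera images.
- case: Grey plastic test-set case, 140 (x) x 200 (y) x 97 mm high with the lid shut, 1.5 kg, standing loose on rubber feet. Origin: centre of its underside, on the bench. Its +x is the back (the lid hinge side), -x the front, z up. Back face at x +70 mm, front face at x -70 mm, sides at y +-100 mm.
- lid (a joint): Lid hinge, rad: 0 = shut, 1.1 = fully open. Flat plate 140 x 200 x 10 mm hinged along the back rim; stays where it is left. From about 0.28 down a spring catch resists (about 8 N at the front edge); it gives at about 0.1 and pulls the lid shut. Shut, the lid's top face is 97 mm above the bench.
- lid_hinge (a point): Point on the lid hinge axis, at the middle of the case's back rim: (70, 0, 87) mm in the case frame. The axis is the case's y.
- lid_edge (a point): Middle of the lid's free front edge, on its outer (top) face, 140 mm from the hinge.
- bail (a joint): Bail handle hinge, rad: 0 = lying behind the case, bar 8 degrees above level; 1.43 = upright; 2.86 = end stop in front, bar's centre 66 mm above the bench. Stays where it is left (friction about 2 N at the bar). From 0.45 rad before the end a spring detent resists (up to about 8 N more at the bar); it gives about 0.16 before the end and pulls it home.
- bail_hinge (a point): Point on the bail's axis, midway between its two side pivots: (20, 0, 50) mm in the case frame. The axis is the case's y. The bail swings in the case's x-z plane.
- bail_grip (a point): Middle of the bail's bar, on its centre line, 114 mm from the axis. The bar runs along the case's y; black grip sleeve 130 mm long, 16 mm thick. The U-shaped bail passes outside the case (arms at y +-114 mm). Lying behind, its sleeve is about 55 mm off the case's back; in the end position only about 15 mm off the front, too close for a finger.
- screwdriver: Bystander: screwdriver with black handle lying on the bench beside the case.
- pliers: Bystander: red-handled pliers lying on the bench beside the case, 165 mm long.
- tape: Bystander: roll of black tape, 60 mm across, 19 mm high, on the bench beside the case.
- breaker: Bystander: white three-module circuit breaker, 85 x 54 x 78 mm, on the bench beside the case.
- table: The bench, its sheet-metal top at height 0.

How it is judged (in metres and radians):
On the way, in this order (a step that is already met when the one before it is completed fails the run):
1. the lid is pressed shut past its catch while the bail still lies on the back side (value of joint lid below 0.03 rad and value of joint bail below 1.2 rad), for 0.2 s.
2. the bail is swung over to the front and seated in its end detent, with the lid shut (value of joint bail above 2.8 rad and value of joint lid below 0.03 rad), for 0.2 s.
At the end, for the whole second after the job is handed in: The lid reads under 0.03 rad, the bail over 2.80 rad of 2.86 and at rest; the case stands level (within 0.05 rad), at rest and within 30 mm of where it was; each bystander within 30 mm of where it was (all of step 2 and distance of each of case, screwdriver, pliers, tape, breaker from where it was at the start of the episode below 0.03 m and angle between case's own z axis and vertical below 0.05 rad and linear speed of case below 0.02 m/s and velocity of joint bail below 0.05 rad/s); the robot touches nothing.
It fails at once if the case is shoved more than 30 mm (distance of case from where it was at the start of the episode above 0.03 m).
It fails at once if the case is tipped by more than 0.2 rad (angle between case's own z axis and vertical above 0.2 rad).
It fails at once if the case is leaned on: it bears on the bench with more than 90 N (its weight is about 18 N) (contact force between case and table above 90 N).
It fails at once if the bail is swung over while the lid is open (value of joint bail above 1.4 rad and value of joint lid above 0.06 rad).
It fails at once if a bystander is pushed more than 30 mm (distance of any of screwdriver, pliers, tape, breaker from where it was at the start of the episode above 0.03 m).
It also fails if it takes over 61 s, if anything falls off the work surface, if the arm or the gripper's body presses on something with over 40 N, if the wrist force passes 120 N, or if a joint passes its speed limit or range.

## Working session

There is one attempt and no reset: what is moved stays moved. The work goes in short steps, Python scripts to look and compute and a tool call to move; the robot and the scene stay as the last step left them, time stands still between calls to the robot, and variables do not carry over. Pictures are saved under pics/ and viewed, about 8 in all and at most 12, crops included, and the job is handed in when it is done.

Besides the shell and the picture viewer there is one more tool, called after "Request:" by a JSON object that holds its "method" and its "body", one argument or row to a line. carry_out: Moves the arm, as the interface text tells. Its arguments: {"type":"object","properties":{"targets":{"type":"array"},"grip_force":{"type":"number"}},"required":["targets"]}

```bash
mkdir -p pics; ls; python3 - <<'E'
from rig import ctrl, viewer
import cv2,numpy as np
s=ctrl.sense();print(s)
for n in("side","top"):
    im=viewer.capture(n);cv2.imwrite(f"pics/{n}0.png",im);print(n,viewer.camera_info(n))
E
```

```text
pics
{'time_s': 0.0, 'joints': array([ 8.90606284e-01,  3.13437720e-01,  1.49848289e+00,  6.17073609e-06,
        1.33097930e+00, -2.23416077e-01]), 'dq': array([-0.00015345,  0.00118269,  0.00059538, -0.00013315, -0.00145803,
       -0.00174786]), 'tau': array([ 3.52861412e-05, -4.12260318e+01, -2.59744692e+01, -1.55366829e-04,
        4.10754903e-03,  1.72746052e-06]), 'eef_pos': array([231.3974091 , 470.95401581, 230.72411337]), 'ee_rot': array([ 0.68854128,  0.15967929,  0.68894867, -0.16050906]), 'force': array([-0.55599589,  0.58057972,  0.14355339]), 'wrist_torque': array([-0.03854752,  0.00176446,  0.02276322]), 'grip_width': 1.0007154224910095}
side {'fx': 401.23229719685435, 'fy': 401.23229719685435, 'cx': 317.3393154843456, 'cy': 200.39933158427925, 'k1': 0.004462492413523837, 'R': array([[-0.99810875, -0.06145661,  0.00141697],
       [-0.03652245,  0.57430014, -0.81782973],
       [ 0.04944728, -0.81633476, -0.57545854]]), 't': array([ 619.60021096,   65.60565987, 1244.79894558])}
top {'fx': 388.70170208861066, 'fy': 388.70170208861066, 'cx': 324.84127324475986, 'cy': 202.58287353748764, 'k1': -0.08221589218920852, 'R': array([[ 0.0228172 , -0.99969871,  0.00904813],
       [-0.99553298, -0.02354965, -0.09143025],
       [ 0.09161578, -0.00692153, -0.99577038]]), 't': array([  37.84922425,  626.96091284, 1019.04415164])}
```

View pics/top0.png

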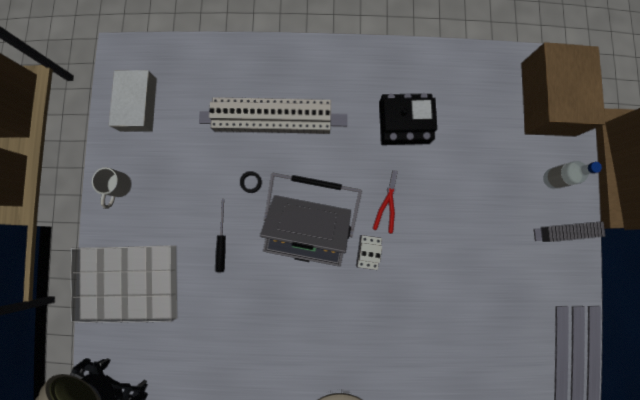

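View pics/side0.png

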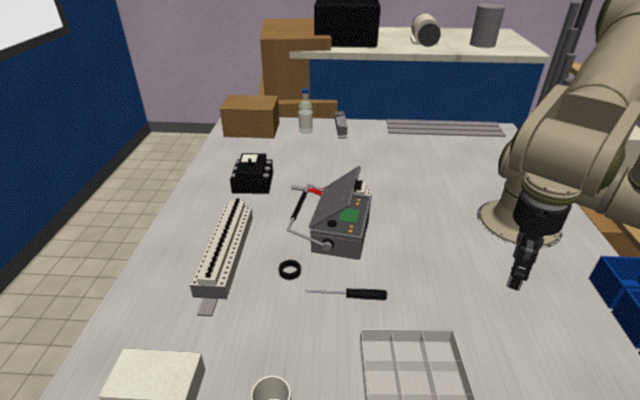

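Top view: case front faces the robot, bail sleeve at about (317,182) behind it, lid part-open (front edge from (262,235) to (347,250)), breaker at (370,252), pliers at (387,205), tape at (250,182), screwdriver at (221,240). The side view agrees.

```bash
cat > h.py <<'E'
import cv2,numpy as np
from rig import ctrl,viewer
def ray(ci,u,v):
    a=np.array([(u-ci['cx'])/ci['fx'],(v-ci['cy'])/ci['fy']]);p=a.copy()
    for _ in range(10):p=a/(1+ci['k1']*(p@p))
    R=np.array(ci['R']);C=-R.T@np.array(ci['t']);d=R.T@np.r_[p,1];return C,d/np.linalg.norm(d)
def onz(ci,u,v,z):
    C,d=ray(ci,u,v);return C+d*(z-C[2])/d[2]
def proj(ci,X):
    x=np.array(ci['R'])@np.array(X,float)+ci['t'];p=x[:2]/x[2];p=p*(1+ci['k1']*(p@p));return np.array([p[0]*ci['fx']+ci['cx'],p[1]*ci['fy']+ci['cy']])
def W(o,yaw,p):
    c,s=np.cos(yaw),np.sin(yaw);return np.array([o[0]+c*p[0]-s*p[1],o[1]+s*p[0]+c*p[1],p[2]])
E
python3 - <<'E'
from h import *
ci=viewer.camera_info("top");im=cv2.imread("pics/top0.png")
g=im[168:194,280:350].max(axis=2);m=(g<60).astype(np.uint8)
n,l,st,ce=cv2.connectedComponentsWithStats(m);k=1+st[1:,4].argmax();print(st[k],ce[k])
ys,xs=np.where(l==k);(c,wh,a)=cv2.minAreaRect(np.float32(np.c_[xs,ys]));print(c,wh,a)
b=cv2.boxPoints((c,wh,a))+[280,168]
e=[(b[i]+b[(i+1)%4])/2 for i in range(4)];L=[np.linalg.norm(b[i]-b[(i+1)%4]) for i in range(4)]
i=int(np.argmin(L));P=[onz(ci,*e[i],66),onz(ci,*e[(i+2)%4],66)]
print(P,np.linalg.norm(P[0]-P[1]))
d=P[0]-P[1];d*=np.sign(d[1]);yaw=np.arctan2(-d[0],d[1]);gp=(P[0]+P[1])/2
o=gp[:2]-132.9*np.array([np.cos(yaw),np.sin(yaw)]);print("yaw",yaw,"grip",gp,"origin",o)
T=cv2.resize(im[160:280,235:400],None,fx=4,fy=4,interpolation=cv2.INTER_CUBIC)
cs=viewer.camera_info("side");S=cv2.imread("pics/side0.png");S=cv2.resize(S[160:270,280:390],None,fx=5,fy=5,interpolation=cv2.INTER_CUBIC)
def dr(I,c,off,f,lid):
    q=lambda x,z:(70-140*np.cos(lid)-10*np.sin(lid)*0,0)
    pts=[(70,100,0),(-70,100,0),(-70,-100,0),(-70,100,87),(-70,-100,87),(70,100,87),(70,-100,87),(20,114,50),(132.9,114,66),(132.9,-114,66)]
    for a in lid:pts+=[(70-140*np.cos(a)+10*np.sin(a),s*100,87+140*np.sin(a)+10*np.cos(a)) for s in(1,-1)]
    for p in pts:
        u=(proj(c,W(o,yaw,p))-off)*f;cv2.circle(I,tuple(int(t) for t in u),3,(0,255,255),-1)
dr(T,ci,(235,160),4,[.5,.7]);dr(S,cs,(280,160),5,[.5,.7])
cv2.imwrite("pics/T.png",T);S=S[:480];T=T[:480]
h=480;cv2.imwrite("pics/TS.png",np.hstack([T[:,60:500],S[:,:360] if 0 else cv2.resize(S,(360,int(480*360/550)))[:0] ]) if 0 else T);cv2.imwrite("pics/S.png",S)
E
```

```text
[ 11   7  51  15 294] [36.14965986 14.27891156]
(35.95623779296875, 14.229759216308594) (50.613826751708984, 5.800475120544434) 10.784297943115234
[array([686.22793056, 142.36697421,  66.        ]), array([664.37109459,  11.91980727,  66.        ])] 132.26558373876148
yaw -0.1660110942444665 grip [675.29951257  77.14339074  66.        ] origin [544.22665147  99.10506374]
```

View pics/T.png

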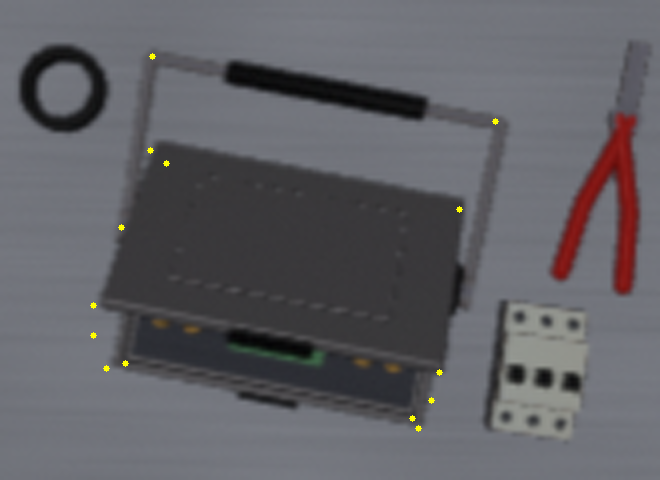

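View pics/S.png

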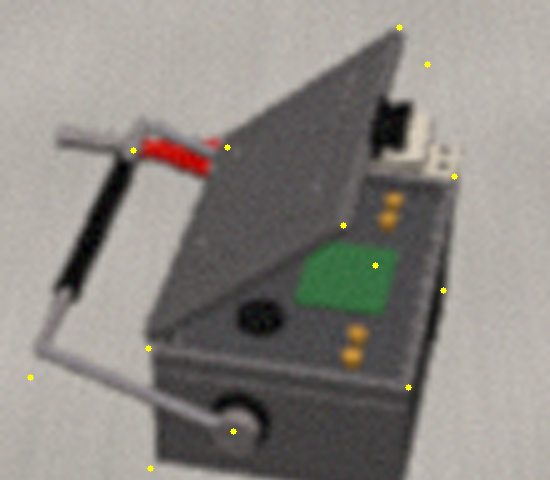

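Sleeve found: 132 mm long against 130 expected. The predicted case corners match both views to about 4 mm. The lid is at about 0.7 rad, with its front corners at (105,303) and (440,365) in the enlarged top view. The bail corner lies a bit higher than predicted, so I'll measure its angle and refine the pose.

```bash
python3 - <<'E'
from h import *
from scipy.optimize import least_squares
from scipy.spatial.transform import Rotation as Ro
ci=viewer.camera_info("top");cs=viewer.camera_info("side")
T=lambda u,v:np.array([235+u/4,160+v/4]);S=lambda u,v:np.array([280+u/5,160+v/5])
def lid(a,s):return(70-140*np.cos(a)+10*np.sin(a),s*100,87+140*np.sin(a)+10*np.cos(a))
def bl(b,s):e=b+np.radians(8);return(20+114*np.cos(e),s,50+114*np.sin(e))
def f(q):
    o=q[:2];y=q[2];a=q[3];b=q[4]
    L=[(ci,(-70,100,87),T(115,366)),(ci,(-70,-100,87),T(423,425)),(cs,(-70,100,87),S(408,385)),(cs,(-70,-100,87),S(460,180)),(cs,(70,100,87),S(150,345)),(cs,(20,114,50),S(238,432)),
    (ci,lid(a,1),T(105,303)),(ci,lid(a,-1),T(440,365)),(cs,lid(a,-1),S(403,30)),(cs,bl(b,114),S(43,350)),(ci,bl(b,65),T(229,72)),(ci,bl(b,-65),T(424,108))]
    return np.concatenate([proj(c,W(o,y,p))-u for c,p,u in L])
r=least_squares(f,[544,99,-.166,.7,.1]);q=r.x;print(q.round(3));print(r.fun.reshape(-1,2).round(1).tolist())
o,y=q[:2],q[2];print("grip",W(o,y,bl(q[4],0)),"lidedge",W(o,y,lid(q[3],0)),"r120",W(o,y,(-50,0,97)))
M=Ro.from_quat(np.roll(ctrl.sense()['ee_rot'],-1)).as_matrix();print(M.round(3))
print("tool-y yaw",np.arctan2(M[1,1],M[0,1]))
E
```

```text
[ 5.4445e+02  9.6375e+01 -1.6400e-01  7.0600e-01  1.7100e-01]
[[-1.0, 0.6], [0.0, 0.7], [0.2, -0.3], [-1.3, -1.3], [-0.2, 0.1], [-0.8, -0.7], [-1.6, 0.5], [1.1, 1.4], [-1.0, -1.1], [-1.2, -0.2], [-0.7, 0.1], [0.4, 0.4]]
grip [671.27324558  75.4465594   84.86206354] lidedge [514.80701763 101.26689566 185.44415093] r120 [495.11705341 104.51616871  97.        ]
[[-0.001  0.441  0.897]
 [-0.001  0.897 -0.441]
 [-1.    -0.001 -0.   ]]
tool-y yaw 1.1140345525369026
```

Request:
{"method": "carry_out", "body": {
  "targets": [
    {"x": 0.045, "y": -0.05, "z": 0.02, "az": -0.18, "hand": -1},
    {"x": 0.085, "y": -0.095, "z": 0.02, "az": -0.36, "hand": -1},
    {"x": 0.125, "y": -0.14, "z": 0.02, "az": -0.54, "hand": -1},
    {"x": 0.165, "y": -0.185, "z": 0.02, "az": -0.72, "hand": -1},
    {"x": 0.205, "y": -0.23, "z": 0.02, "az": -0.9, "hand": -1}
  ]
}}

```text
invalid input at $.targets[0]: expected keys x, y, z, ax, ay, az, hand
```

Request:
{"method": "carry_out", "body": {
  "targets": [
    {"x": 0.045, "y": -0.05, "z": 0.02, "ax": 0, "ay": 0, "az": -0.18, "hand": -1},
    {"x": 0.085, "y": -0.095, "z": 0.02, "ax": 0, "ay": 0, "az": -0.36, "hand": -1},
    {"x": 0.125, "y": -0.14, "z": 0.02, "ax": 0, "ay": 0, "az": -0.54, "hand": -1},
    {"x": 0.165, "y": -0.185, "z": 0.02, "ax": 0, "ay": 0, "az": -0.72, "hand": -1},
    {"x": 0.205, "y": -0.23, "z": 0.02, "ax": 0, "ay": 0, "az": -0.9, "hand": -1}
  ]
}}

```text
time_s: 0.72
eef_pos: [437.6, 239.4, 251.2]
ee_rot: [0.549, 0.445, 0.549, -0.445]
force: [0.7, 0.6, 0.5]
grip_width: 0.003
```

Request:
{"method": "carry_out", "body": {
  "targets": [
    {"x": 0.035, "y": -0.045, "z": 0, "ax": 0, "ay": 0, "az": -0.15, "hand": -1},
    {"x": 0.07, "y": -0.095, "z": 0, "ax": 0, "ay": 0, "az": -0.3, "hand": -1},
    {"x": 0.103, "y": -0.144, "z": 0, "ax": 0, "ay": 0, "az": -0.378, "hand": -1},
    {"x": 0.103, "y": -0.144, "z": -0.03, "ax": 0, "ay": 0, "az": -0.378, "hand": -1},
    {"x": 0.103, "y": -0.144, "z": -0.055, "ax": 0, "ay": 0, "az": -0.378, "hand": -1}
  ]
}}

```text
time_s: 1.35
eef_pos: [539.5, 96.4, 194.8]
ee_rot: [-0.457, -0.539, -0.457, 0.54]
force: [0.9, 1.0, -0.2]
grip_width: -0.003
```

Request:
{"method": "carry_out", "body": {
  "targets": [
    {"x": 0, "y": 0, "z": -0.015, "ax": 0, "ay": 0, "az": 0, "hand": -1},
    {"x": -0.007, "y": 0.001, "z": -0.026, "ax": 0, "ay": 0, "az": 0, "hand": -1},
    {"x": -0.015, "y": 0.002, "z": -0.038, "ax": 0, "ay": 0, "az": 0, "hand": -1},
    {"x": -0.021, "y": 0.003, "z": -0.05, "ax": 0, "ay": 0, "az": 0, "hand": -1},
    {"x": -0.027, "y": 0.004, "z": -0.06, "ax": 0, "ay": 0, "az": 0, "hand": -1}
  ]
}}

```text
time_s: 1.98
eef_pos: [512.3, 101.3, 136.0]
ee_rot: [0.458, 0.539, 0.457, -0.539]
force: [0.6, -0.8, 0.1]
grip_width: 0.002
```

Request:
{"method": "carry_out", "body": {
  "targets": [
    {"x": -0.004, "y": 0.001, "z": -0.008, "ax": 0, "ay": 0, "az": 0, "hand": -1},
    {"x": -0.006, "y": 0.001, "z": -0.014, "ax": 0, "ay": 0, "az": 0, "hand": -1},
    {"x": -0.008, "y": 0.001, "z": -0.02, "ax": 0, "ay": 0, "az": 0, "hand": -1},
    {"x": -0.008, "y": 0.001, "z": -0.024, "ax": 0, "ay": 0, "az": 0, "hand": -1}
  ]
}}

```text
time_s: 2.48
eef_pos: [504.5, 102.4, 112.4]
ee_rot: [0.457, 0.539, 0.457, -0.539]
force: [-1.8, 0.1, 7.0]
grip_width: -0.0
```

Contact with the catch (7 N). On down past it.

Request:
{"method": "carry_out", "body": {
  "targets": [
    {"x": 0, "y": 0, "z": -0.004, "ax": 0, "ay": 0, "az": 0, "hand": -1},
    {"x": 0, "y": 0, "z": -0.007, "ax": 0, "ay": 0, "az": 0, "hand": -1},
    {"x": 0, "y": 0, "z": -0.01, "ax": 0, "ay": 0, "az": 0, "hand": -1},
    {"x": 0, "y": 0, "z": -0.0125, "ax": 0, "ay": 0, "az": 0, "hand": -1},
    {"x": 0, "y": 0, "z": -0.0125, "ax": 0, "ay": 0, "az": 0, "hand": -1}
  ]
}}

```text
time_s: 3.1
eef_pos: [504.5, 102.1, 99.6]
ee_rot: [-0.457, -0.539, -0.457, 0.539]
force: [-0.2, 0.2, 0.3]
grip_width: 0.0
```

Request:
{"method": "carry_out", "body": {
  "targets": [
    {"x": 0, "y": 0, "z": 0.05, "ax": 0, "ay": 0, "az": 0, "hand": -1},
    {"x": 0.02, "y": -0.003, "z": 0.105, "ax": 0, "ay": 0, "az": 0, "hand": 0.1},
    {"x": 0.075, "y": -0.012, "z": 0.12, "ax": 0, "ay": 0, "az": 0, "hand": 0.1},
    {"x": 0.125, "y": -0.02, "z": 0.12, "ax": 0, "ay": 0, "az": 0, "hand": 0.1},
    {"x": 0.167, "y": -0.027, "z": 0.1, "ax": 0, "ay": 0, "az": 0, "hand": 0.1}
  ]
}}

```text
time_s: 3.72
eef_pos: [673.8, 74.7, 201.1]
ee_rot: [0.458, 0.54, 0.456, -0.538]
force: [0.0, 0.9, 0.5]
grip_width: 0.554
```

```bash
python3 - <<'E'
from h import *
ci=viewer.camera_info("wrist");w=viewer.capture("wrist");s=viewer.capture("side");print(ctrl.sense()['eef_pos'],ctrl.sense()['grip_width'])
cs=viewer.camera_info("side")
o=[544.45,96.4];y=-.164
e=.171+np.radians(8)
for p in [(20+114*np.cos(e),k,50+114*np.sin(e)) for k in(65,0,-65)]+[(70,0,97)]:print(W(o,y,p),proj(ci,W(o,y,p)))
s=cv2.resize(s[160:260,280:400],(480,400),interpolation=cv2.INTER_CUBIC)
cv2.imwrite("pics/c1.png",np.hstack([cv2.resize(w,(320,200)),np.zeros((200,480,3),np.uint8)]) if 0 else np.hstack([w[:, :320] if 0 else cv2.resize(w,(320,200)).repeat(1,0) if 0 else cv2.copyMakeBorder(cv2.resize(w,(320,200)),0,200,0,0,cv2.BORDER_CONSTANT),s]))
cv2.imwrite("pics/w1.png",w)
E
```

```text
[672.89556642  73.99733902 194.82130043] 0.5528527581360424
[681.88171095 139.54095799  84.84467699] [317.38738382 118.45147604]
[671.26943196  75.41312055  84.84467699] [317.59718387 194.12365891]
[660.65715296  11.28528311  84.84467699] [317.7958211  260.71334901]
[613.51074801  84.97139185  97.        ] [248.56929664 197.75478846]
```

View pics/c1.png

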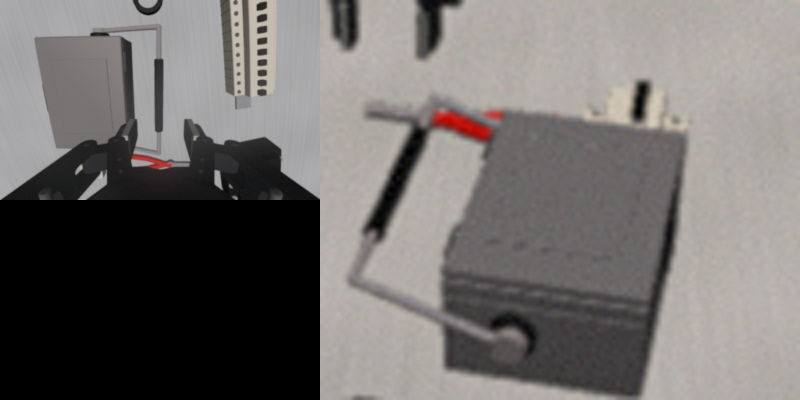

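The lid reads shut (flat, closed rim). The sleeve in the wrist view runs from about (316,118) to (317,262), which matches the prediction. Now to grasp it.

Request:
{"method": "carry_out", "body": {
  "targets": [
    {"x": 0, "y": 0, "z": -0.05, "ax": 0, "ay": 0, "az": 0, "hand": 0.1},
    {"x": 0, "y": 0, "z": -0.1, "ax": 0, "ay": 0, "az": 0, "hand": 0.1},
    {"x": 0, "y": 0, "z": -0.132, "ax": 0, "ay": 0, "az": 0, "hand": 0.1},
    {"x": 0, "y": 0, "z": -0.132, "ax": 0, "ay": 0, "az": 0, "hand": -1},
    {"x": 0, "y": 0, "z": -0.132, "ax": 0, "ay": 0, "az": 0, "hand": -1}
  ],
  "grip_force": 20
}}

```text
time_s: 4.45
eef_pos: [671.8, 75.4, 69.8]
ee_rot: [0.458, 0.54, 0.457, -0.539]
force: [-2.1, 0.6, -2.6]
grip_width: 0.175
```

Request:
{"method": "carry_out", "body": {
  "targets": [
    {"x": 0, "y": 0, "z": 0, "ax": 0, "ay": 0, "az": 0, "hand": -1},
    {"x": 0, "y": 0, "z": 0, "ax": 0, "ay": 0, "az": 0, "hand": -1}
  ]
}}

```text
time_s: 4.7
eef_pos: [672.0, 75.3, 69.1]
ee_rot: [0.458, 0.54, 0.457, -0.539]
force: [-0.3, 0.9, 0.1]
grip_width: 0.177
```

Request:
{"method": "carry_out", "body": {
  "targets": [
    {"x": -0.009, "y": 0.0015, "z": 0.021, "ax": 0, "ay": 0, "az": 0, "hand": -1},
    {"x": -0.022, "y": 0.0035, "z": 0.0395, "ax": 0, "ay": 0, "az": 0, "hand": -1},
    {"x": -0.038, "y": 0.006, "z": 0.055, "ax": 0, "ay": 0, "az": 0, "hand": -1},
    {"x": -0.057, "y": 0.0095, "z": 0.0675, "ax": 0, "ay": 0, "az": 0, "hand": -1},
    {"x": -0.078, "y": 0.013, "z": 0.0755, "ax": 0, "ay": 0, "az": 0, "hand": -1}
  ]
}}

```text
time_s: 5.32
eef_pos: [596.1, 87.8, 146.9]
ee_rot: [0.46, 0.542, 0.455, -0.537]
force: [4.6, -0.4, 3.4]
grip_width: 0.174
```

Request:
{"method": "carry_out", "body": {
  "targets": [
    {"x": -0.021, "y": 0.0035, "z": 0.0035, "ax": 0, "ay": 0, "az": 0, "hand": -1},
    {"x": -0.0435, "y": 0.007, "z": 0.003, "ax": 0, "ay": 0, "az": 0, "hand": -1},
    {"x": -0.0655, "y": 0.011, "z": -0.0025, "ax": 0, "ay": 0, "az": 0, "hand": -1},
    {"x": -0.081, "y": 0.0135, "z": -0.009, "ax": 0, "ay": 0, "az": 0, "hand": -1},
    {"x": -0.095, "y": 0.0155, "z": -0.018, "ax": 0, "ay": 0, "az": 0, "hand": -1}
  ]
}}

```text
time_s: 5.95
eef_pos: [499.8, 103.9, 127.0]
ee_rot: [0.459, 0.541, 0.456, -0.538]
force: [4.4, 2.0, 2.9]
grip_width: 0.178
```

Request:
{"method": "carry_out", "body": {
  "targets": [
    {"x": 0, "y": 0, "z": 0, "ax": 0, "ay": 0, "az": 0, "hand": 0},
    {"x": 0, "y": 0, "z": 0, "ax": 0, "ay": 0, "az": 0, "hand": 0},
    {"x": 0, "y": 0, "z": 0.045, "ax": 0, "ay": 0, "az": 0, "hand": 0},
    {"x": -0.025, "y": 0.004, "z": 0.06, "ax": 0, "ay": 0, "az": 0, "hand": -1},
    {"x": -0.025, "y": 0.004, "z": 0.06, "ax": 0, "ay": 0, "az": 0, "hand": -1}
  ]
}}

```text
time_s: 6.58
eef_pos: [473.9, 107.7, 186.7]
ee_rot: [0.458, 0.54, 0.457, -0.538]
force: [1.3, -0.2, 0.3]
grip_width: 0.079
```

```bash
python3 - <<'E'
from h import *
cs=viewer.camera_info("side");s=viewer.capture("side");q=ctrl.sense();print(q['time_s'],q['eef_pos'],q['grip_width'],q['force'])
o=[544.45,96.4];y=-.164
I=cv2.resize(s[130:260,280:400],None,fx=4,fy=4,interpolation=cv2.INTER_CUBIC)
for e in(2.0,2.2,2.4):
  for k in(114,):
    u=(proj(cs,W(o,y,(20+114*np.cos(e),k,50+114*np.sin(e))))-[280,130])*4;print(e,u)
print((proj(cs,W(o,y,(-70,100,87)))-[280,130])*4,(proj(cs,W(o,y,(70,100,87)))-[280,130])*4)
cv2.imwrite("pics/s2.png",I)
E
```

```text
6.625 [474.09800612 107.58344478 185.81484117] 0.008632872521519173 [-0.58240618 -0.66335776 -0.57926334]
2.0 [263.48818322 349.8396573 ]
2.2 [293.50254928 368.59049647]
2.4 [318.77317852 391.15326315]
[326.97627231 426.87539771] [119.21429395 396.31914156]
```

View pics/s2.png

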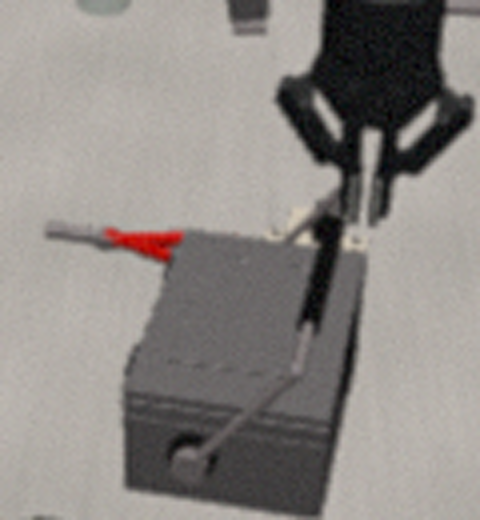

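Bail corner at (297,372), so elevation is about 2.22 rad (bail about 2.08). The fingers are clear and shut, the lid is still shut, and the case is about 3 mm forward. Next I'll push down along the arc.

Request:
{"method": "carry_out", "body": {
  "targets": [
    {"x": 0.015, "y": -0.0025, "z": -0.03, "ax": 0, "ay": 0, "az": 0, "hand": -1},
    {"x": 0.013, "y": -0.002, "z": -0.039, "ax": 0, "ay": 0, "az": 0, "hand": -1},
    {"x": 0.008, "y": -0.001, "z": -0.046, "ax": 0, "ay": 0, "az": 0, "hand": -1},
    {"x": 0.003, "y": -0.0005, "z": -0.0525, "ax": 0, "ay": 0, "az": 0, "hand": -1},
    {"x": -0.003, "y": 0.0005, "z": -0.0585, "ax": 0, "ay": 0, "az": 0, "hand": -1}
  ]
}}

```text
time_s: 7.25
eef_pos: [467.2, 108.6, 126.6]
ee_rot: [-0.455, -0.537, -0.46, 0.542]
force: [-17.1, 1.3, 15.3]
grip_width: -0.001
```

Force is nearly radial, so the tip is riding in front of the bar. I'll back off and push from the case side instead.

Request:
{"method": "carry_out", "body": {
  "targets": [
    {"x": -0.01, "y": 0.0015, "z": 0.012, "ax": 0, "ay": 0, "az": 0, "hand": -1},
    {"x": -0.005, "y": 0.001, "z": 0.055, "ax": 0, "ay": 0, "az": 0, "hand": -1},
    {"x": 0.01, "y": -0.0015, "z": 0.06, "ax": 0, "ay": 0, "az": 0, "hand": -1}
  ]
}}

```text
time_s: 7.62
eef_pos: [481.8, 106.7, 189.8]
ee_rot: [0.459, 0.541, 0.456, -0.538]
force: [-0.5, -0.1, -0.4]
grip_width: -0.002
```

```bash
python3 - <<'E'
from h import *
cs=viewer.camera_info("side");s=viewer.capture("side");t=viewer.capture("top");ct=viewer.camera_info("top");q=ctrl.sense();print(q['time_s'],q['eef_pos'],q['force'])
o=[544.45,96.4];y=-.164
I=cv2.resize(s[150:260,290:390],None,fx=4,fy=4,interpolation=cv2.INTER_CUBIC)
J=cv2.resize(t[180:280,250:345],None,fx=4,fy=4,interpolation=cv2.INTER_CUBIC)
for e in(2.2,2.4,2.6):
    u=(proj(cs,W(o,y,(20+114*np.cos(e),114,50+114*np.sin(e))))-[290,150])*4;print(e,u)
for p in[(-70,100,0),(-70,100,97),(70,100,97)]:
    print(p,(proj(cs,W(o,y,p))-[290,150])*4,(proj(ct,W(o,y,p))-[250,180])*4+[400,0])
J=cv2.copyMakeBorder(J,0,40,0,0,cv2.BORDER_CONSTANT)
cv2.imwrite("pics/s3.png",np.hstack([I,J]))
E
```

```text
7.725 [481.79750648 106.36260553 187.63808599] [-0.51801413  0.20815704 -0.13758241]
2.2 [253.50254928 288.59049647]
2.4 [278.77317852 311.15326315]
2.6 [298.1961783  336.41191662]
(-70, 100, 0) [278.72666666 444.05019798] [469.84404171 283.71264278]
(-70, 100, 97) [287.97549806 335.11019205] [448.41076159 288.73364913]
(70, 100, 97) [ 79.0735972  304.67086847] [492.42996616  69.30738678]
```

View pics/s3.png

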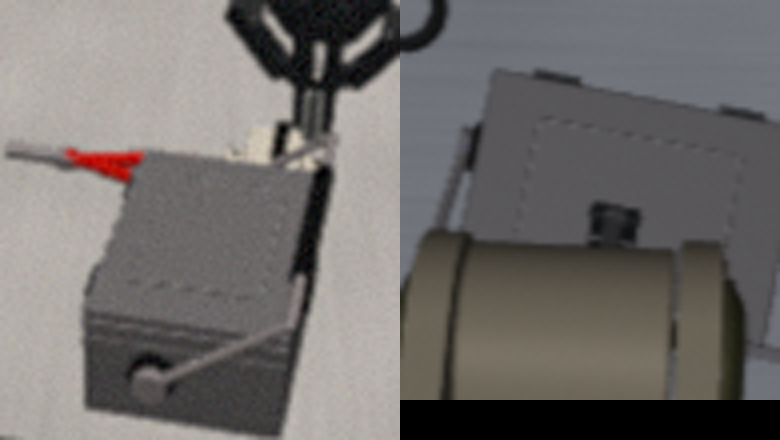

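Bail corner at about (297,323) puts the elevation at about 2.5 rad (bail about 2.36), right at the detent's start. The case has moved only about 3 mm and the lid is shut. I'll push again with the path a little further out.

Request:
{"method": "carry_out", "body": {
  "targets": [
    {"x": -0.014, "y": 0.0025, "z": -0.04, "ax": 0, "ay": 0, "az": 0, "hand": -1},
    {"x": -0.014, "y": 0.0025, "z": -0.055, "ax": 0, "ay": 0, "az": 0, "hand": -1},
    {"x": -0.016, "y": 0.003, "z": -0.061, "ax": 0, "ay": 0, "az": 0, "hand": -1}
  ]
}}

```text
time_s: 8.1
eef_pos: [464.6, 109.6, 125.3]
ee_rot: [-0.457, -0.539, -0.458, 0.54]
force: [-3.7, -0.2, 3.4]
grip_width: -0.002
```

Request:
{"method": "carry_out", "body": {
  "targets": [
    {"x": -0.004, "y": 0.0005, "z": -0.004, "ax": 0, "ay": 0, "az": 0, "hand": -1},
    {"x": -0.007, "y": 0.001, "z": -0.008, "ax": 0, "ay": 0, "az": 0, "hand": -1},
    {"x": -0.009, "y": 0.0015, "z": -0.012, "ax": 0, "ay": 0, "az": 0, "hand": -1}
  ]
}}

```text
time_s: 8.48
eef_pos: [455.5, 111.2, 114.0]
ee_rot: [0.457, 0.539, 0.457, -0.539]
force: [-3.4, -0.9, 3.1]
grip_width: -0.001
```

Request:
{"method": "carry_out", "body": {
  "targets": [
    {"x": -0.001, "y": 0, "z": -0.004, "ax": 0, "ay": 0, "az": 0, "hand": -1},
    {"x": -0.002, "y": 0, "z": -0.008, "ax": 0, "ay": 0, "az": 0, "hand": -1}
  ]
}}

```text
time_s: 8.72
eef_pos: [450.9, 111.9, 105.4]
ee_rot: [-0.456, -0.538, -0.459, 0.541]
force: [-18.0, 4.3, 11.9]
grip_width: 0.001
```

Request:
{"method": "carry_out", "body": {
  "targets": [
    {"x": -0.001, "y": 0, "z": -0.004, "ax": 0, "ay": 0, "az": 0, "hand": -1},
    {"x": -0.002, "y": 0, "z": -0.008, "ax": 0, "ay": 0, "az": 0, "hand": -1}
  ]
}}

```text
time_s: 8.98
eef_pos: [448.3, 112.1, 97.5]
ee_rot: [-0.455, -0.537, -0.46, 0.541]
force: [-18.0, 4.0, 13.6]
grip_width: 0.003
```

Side force is -18 N again. I'll relax outward and look before going on.

Request:
{"method": "carry_out", "body": {
  "targets": [
    {"x": -0.006, "y": 0.001, "z": 0.001, "ax": 0, "ay": 0, "az": 0, "hand": -1}
  ]
}}

```text
time_s: 9.1
eef_pos: [445.1, 112.4, 98.6]
ee_rot: [-0.457, -0.539, -0.458, 0.539]
force: [-0.2, -0.6, -0.0]
grip_width: -0.003
```

```bash
python3 - <<'E'
from h import *
cs=viewer.camera_info("side");s=viewer.capture("side");q=ctrl.sense();print(q['time_s'],q['eef_pos'],q['force'])
o=[544.45,96.4];y=-.164
I=cv2.resize(s[160:260,295:385],None,fx=6,fy=6,interpolation=cv2.INTER_CUBIC)
for e in(2.4,2.6,2.8,3.0):
    u=(proj(cs,W(o,y,(20+114*np.cos(e),114,50+114*np.sin(e))))-[295,160])*6;print(e,u)
for p in[(-70,100,97),(70,100,97),(20,114,50)]:
    print(p,(proj(cs,W(o,y,p))-[295,160])*6)
print('tcp',(proj(cs,q['eef_pos'])-[295,160])*6)
cv2.imwrite("pics/s4.png",I)
E
```

```text
9.15 [444.89404661 112.40427115  98.80448539] [0.59788673 0.39242776 0.52470825]
2.4 [388.15976778 406.72989473]
2.6 [417.29426746 444.61787493]
2.8 [436.52471623 484.72393203]
3.0 [445.27553426 525.1981854 ]
(-70, 100, 97) [401.96324708 442.66528807]
(70, 100, 97) [ 88.6103958  397.00630271]
(20, 114, 50) [190.68902043 514.01617152]
tcp [497.44938857 313.67839747]
```

View pics/s4.png

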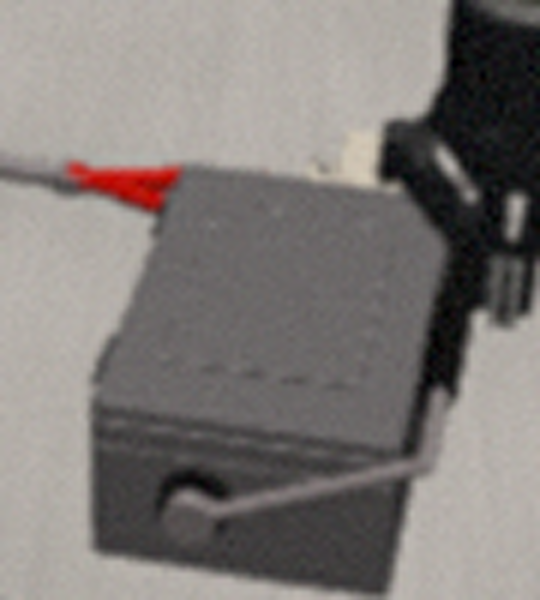

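The bail corner is at about (433,467), so bail is about 2.58 and still in the detent. The fingertip at about (505,320) has slid down in front of the sleeve. I'll lift, centre over the bar and push along the arc.

Request:
{"method": "carry_out", "body": {
  "targets": [
    {"x": -0.005, "y": 0.001, "z": 0.012, "ax": 0, "ay": 0, "az": 0, "hand": -1},
    {"x": 0.0, "y": 0, "z": 0.024, "ax": 0, "ay": 0, "az": 0, "hand": -1},
    {"x": 0.017, "y": -0.003, "z": 0.024, "ax": 0, "ay": 0, "az": 0, "hand": -1},
    {"x": 0.017, "y": -0.003, "z": 0.014, "ax": 0, "ay": 0, "az": 0, "hand": -1},
    {"x": 0.017, "y": -0.003, "z": 0.008, "ax": 0, "ay": 0, "az": 0, "hand": -1}
  ]
}}

```text
time_s: 9.78
eef_pos: [461.7, 109.3, 106.4]
ee_rot: [-0.457, -0.539, -0.458, 0.54]
force: [-5.7, 2.4, 9.8]
grip_width: -0.003
```

Request:
{"method": "carry_out", "body": {
  "targets": [
    {"x": -0.002, "y": 0, "z": -0.004, "ax": 0, "ay": 0, "az": 0, "hand": -1},
    {"x": -0.003, "y": 0.0005, "z": -0.007, "ax": 0, "ay": 0, "az": 0, "hand": -1}
  ]
}}

```text
time_s: 10.02
eef_pos: [458.6, 109.9, 99.5]
ee_rot: [-0.457, -0.539, -0.458, 0.54]
force: [-2.5, 1.8, 5.1]
grip_width: -0.001
```

Request:
{"method": "carry_out", "body": {
  "targets": [
    {"x": -0.0015, "y": 0, "z": -0.004, "ax": 0, "ay": 0, "az": 0, "hand": -1},
    {"x": -0.003, "y": 0.0005, "z": -0.008, "ax": 0, "ay": 0, "az": 0, "hand": -1},
    {"x": -0.0045, "y": 0.0005, "z": -0.012, "ax": 0, "ay": 0, "az": 0, "hand": -1},
    {"x": -0.0055, "y": 0.001, "z": -0.016, "ax": 0, "ay": 0, "az": 0, "hand": -1}
  ]
}}

```text
time_s: 10.52
eef_pos: [453.9, 110.7, 83.4]
ee_rot: [-0.457, -0.539, -0.457, 0.539]
force: [0.4, -0.5, -0.1]
grip_width: 0.006
```

The force dropped to zero, so the detent has pulled home. I'll retreat and check.

Request:
{"method": "carry_out", "body": {
  "targets": [
    {"x": -0.003, "y": 0, "z": 0.04, "ax": 0, "ay": 0, "az": 0, "hand": -1},
    {"x": -0.01, "y": 0, "z": 0.1, "ax": 0, "ay": 0, "az": 0, "hand": -1},
    {"x": -0.06, "y": 0.01, "z": 0.13, "ax": 0, "ay": 0, "az": 0, "hand": -1},
    {"x": -0.11, "y": 0.02, "z": 0.15, "ax": 0, "ay": 0, "az": 0, "hand": -1},
    {"x": -0.11, "y": 0.02, "z": 0.15, "ax": 0, "ay": 0, "az": 0, "hand": -1}
  ]
}}

```text
time_s: 11.15
eef_pos: [342.7, 131.2, 235.2]
ee_rot: [0.459, 0.54, 0.457, -0.538]
force: [0.1, 0.4, -0.3]
grip_width: -0.002
```

```bash
python3 - <<'E'
from h import *
cs=viewer.camera_info("side");s=viewer.capture("side");q=ctrl.sense();print(q['time_s'],q['eef_pos'],q['force'])
o=[544.45,96.4];y=-.164
f=6;I=cv2.resize(s[150:260,285:385],None,fx=f,fy=f-1,interpolation=cv2.INTER_CUBIC)
P=lambda p:((proj(cs,W(o,y,p))-[285,150])*[f,f-1]).round()
for e in(2.8,2.9,3.0):print(e,P((20+114*np.cos(e),114,50+114*np.sin(e))))
for p in[(-70,100,97),(70,100,97),(20,114,50)]:print(p,P(p))
cv2.imwrite("pics/s5.png",I)
E
```

```text
11.2 [343.75883761 130.90034621 234.39645443] [ 0.55708557  0.27349287 -0.05948425]
2.8 [497. 454.]
2.9 [502. 471.]
3.0 [505. 488.]
(-70, 100, 97) [462. 419.]
(70, 100, 97) [149. 381.]
(20, 114, 50) [251. 478.]
```

View pics/s5.png

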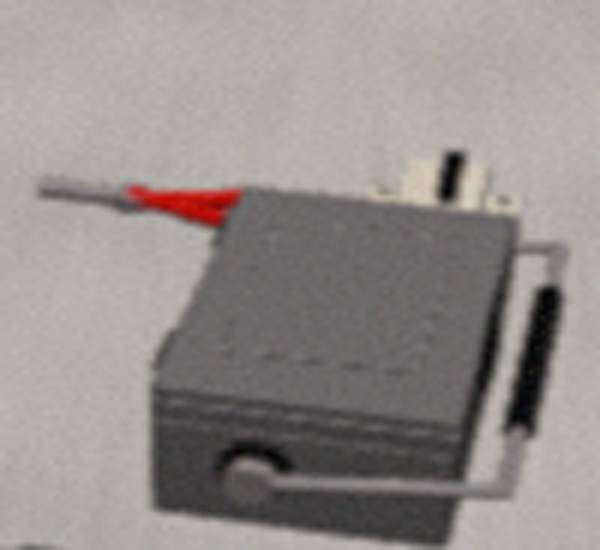

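The bail corner at (508,490) matches the end-stop prediction (505,488). The lid is flat shut, the case pivot at (250,478) is where it started, and the arm is clear. Handing in.

```bash
python3 -c "
from rig import finish_job
print(finish_job())"
```

```text
the job is handed in; nothing more can be done
None
```

I closed the case and handed the job in at about 11 s of the 61 s allowed. I pressed the lid shut past its catch, which took about 7 N. Then I gripped the bail sleeve, swung it over to about 2.08 rad and let go. From there I pushed it down through the detent with the closed fingertips.

**Final side view:** the bail corner is at (508,490) px, against (505,488) predicted for the end stop. The lid is flat shut, and the case looks within about 3 mm of where it started. The pliers and breaker look untouched. The arm was clear, with wrist force about 0.

**What went less well:** the fingertip slid down in front of the bar twice, with side forces of about 17–18 N. Each time I backed off, looked and repositioned. The last push needed about 10 N, and then the detent pulled the bail home.

**Not checked at the end:** I didn't take a final picture of the tape and the screwdriver. The arm never went near the tape, and it crossed the screwdriver's side of the bench only at about 250 mm height.

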